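# Find the concealed catch of a jeweller's case

### The job

The jeweller's case on the counter has a hidden front drawer held by a catch concealed in the ivory panel on its top. Feel gently across the panel with the closed fingertips until you find the sunken push plate that gives, press it down so that the drawer springs out all the way, then let the plate come back up and move clear, leaving the drawer out. Only touch: pick nothing up, and do not shift the ring box, the loupe or anything else standing around.

Things in the scene. Friction and masses are not known exactly. Their poses are not given: they have to be found in the camera images.
- case: jeweller's gilt case, fixed to the counter, 150 (its x) x 380 (y) x 100 mm high; origin: centre of its underside; x points from its front (drawer side, facing the robot) to its back, y to its left, z up. On top a gilt frame stands 3 mm above an ivory panel and bounds an opening of 110 mm (x) by 180 mm (y). The gilt end bands beyond are 100 mm wide (y)
- panel_middle (a point): middle of the visible ivory panel, on its surface (97 mm above the case's underside); axes as the case's. The panel is flat and rigid except for one concealed push plate (see joint catch), whose position is not given and differs every time: it must be felt out or seen
- search_left (a point): point on the panel's surface, on its long centre line (case x = 0), 45 mm to the left (+y of the case) of its middle: the farthest left that the push plate's centre can lie
- search_right (a point): the same, 45 mm to the right (-y of the case) of the middle: the farthest right. The plate's centre lies on the line between these two points
- catch (a joint): travel of the hidden push plate, m: 0 up, 0.006 fully down; springs back. A 50 x 50 mm square, sides along case x and y, slightly darker ivory, 1 mm gap round it, face sunk 2 mm below the panel (8 mm when down). Moves from about 1.5 N, fully down at about 4 N; beyond 0.0045 it frees the drawer. The fingertip must fit wholly inside the square; pressing elsewhere on the panel moves nothing
- drawer (a joint): hidden drawer in the case's front (gilt front 356 x 50 mm, flush, no handle), m: 0 latched shut, 0.04 sprung out to its stop, towards the case's -x. Held by the catch alone; once freed its own spring (under 1 N) pushes it out in about half a second and it stays out
- ring_box: closed navy ring box 42 x 42 x 34 mm with a brass line round its middle, standing on the gilt left (+y) end band of the case; origin: centre of its underside
- loupe: black loupe, an upright cylinder 28 mm in diameter and 24 mm high, standing on the gilt right (-y) end band of the case; origin: centre of its underside
- bangle: brass bangle lying flat on the table, 66 mm across, 10 mm high; origin: centre of its underside
- weight: brass balance weight with a knob, 36 mm in diameter, 50 mm high; origin: centre of its underside
- stone_cup: white ceramic bowl, 60 mm across, 35 mm high; origin: centre of its underside
- brush: flat hand brush lying on the table, 200 mm long (its x), up to 42 mm wide, 20 mm high; origin: middle of its length, on the table
- polish: amber jar with black cap, 48 mm in diameter, 100 mm high; origin: centre of its underside

How it is judged:
On the way:
1. the concealed push plate gives under the fingertips (value of joint catch above 0.003 m and contact force between the fingers and anything else above 0.5 N).
At the end, for the whole second after the job is handed in: the drawer has sprung out (more than 35 of its 40 mm) and is at rest, the push plate is back up (within 1 mm), and every other thing stands within 20 mm of where it was (value of joint drawer above 0.035 m and velocity of joint drawer below 0.01 m/s and value of joint catch below 0.001 m and distance of each of ring_box, loupe, bangle, weight, stone_cup, brush, polish from where it was at the start of the episode below 0.02 m); the robot touches nothing.
It fails at once if something standing around is shifted more than 20 mm (distance of any of ring_box, loupe, bangle, weight, stone_cup, brush, polish from where it was at the start of the episode above 0.02 m).
It fails at once if something is lifted more than 10 mm off its place (height (world z) of any of ring_box, loupe above 0.11 m or height (world z) of any of bangle, weight, stone_cup, polish above 0.01 m or height (world z) of brush above 0.03 m).
It fails at once if the fingers bear on anything with more than 60 N: not gentle (contact force between the fingers and anything else above 60 N).
It also fails if it takes over 51 s, if anything falls off the work surface, if the arm or the gripper's body presses on something with over 40 N, if the wrist force passes 120 N, or if a joint passes its speed limit or range.

### The arm

A 7-joint arm with a two-finger parallel gripper is mounted at the origin on the work surface. World frame = base frame: x ahead of the robot, y to its left, z up, the work surface at z = 0. Lengths are in m, angles in rad, forces in N, time in s.
With the tool pointing down it reaches from about 0.35 to 0.775 m from the base axis. Payload 3.1 kg.
Tool frame: the origin (TCP) lies on the centre line of the jaws, within the pads' length; the fingertips stand robot.finger_overhang ahead of it and the grasp point (between the pads) lies 5 mm behind it (robot.finger_overhang is the distance from the TCP to the fingertips, in m); z points along the fingers, x is the direction in which the jaws open and shut, and the axes are right-handed (so a half turn about z gives the same grasp; the last joint's range is limited). The gripper opens to 85 mm and grips with 20 to 120 N. Pads are 22 mm wide; open, the fingers measure 114 mm over their backs; the gripper's body (76 mm by 85 mm) begins 54 mm behind the grasp point. The pads swing forward as they close: fully open they stand 13 mm farther back than shut.
Start: joints at [-0.042, 0.311, 0.014, 1.512, -0.004, 1.319, -0.027], TCP at [0.55, 0, 0.245] pointing down, gripper open.
Joint ranges: [-2.7, 2.7], [-0.3, 1.91], [-1.27, 1.3], [0.12, 2.57], [-1.44, 4.58], [0.2, 2.03], [-3.05, 3.05]. Speed limits (rad/s): [2.79, 2.79, 3.14, 3.14, 3.14, 3.14, 3.14].

### API

Orientations are given as a rotation vector (axis times angle).
In Python, from cell import robot gives the robot as it stands. The module is installed in compiled form; this text tells all that it offers.
- The arm moves only by the shell command python3 -m handwheel 'ROWS' [FORCE]. ROWS is JSON, a list of rows, each a list of 7 numbers: the shift along the world's x, y, z in m, then the turn, a rotation vector about the world's x, y, z in rad, then the closure, from -1 (fully open) to 1 (shut), so that 0 is half open. A call has 1 to 10 rows; each row is the pose to reach, as a shift and turn from the pose commanded when the call began; what a row does not reach only later rows make up. A row lasts 1/10 s, in which the tool goes at most 50 mm and 8.59 degrees, less where a joint would pass 70% of its speed; a pose out of reach is approached as far as the arm can. A call with a gripper value outside its range is refused whole. The fingers move at their own pace and stop on an object; FORCE is the grip in N (left out, the last holds). Time passes only in rows, so rows that repeat a pose let the fingers close. It gives the time, the measured TCP pose, the force and the opening at its end, in the units of the state.
- robot.read_state(): the state, without advancing time (a new reading comes with each control period).
- robot.get_image(name): name is "scene" or "side" or "wrist"; returns a dict with "image" (384x512x3 uint8, red, green, blue), "z_map" (384x512 float32, m along the optical axis (not along the pixel's ray), 0 where there is no reading), "vertical_fov" (degrees; the focal length in pixels is half the picture's height over the tangent of half this angle, whatever the lens; pixels are square), "cx", "cy" (the principal point, pixels), "camera_from_world" (4x4, takes a point from world to camera coordinates). Camera axes: x right, y up, looking along -z (the intrinsics and any distortion apply to the point x, -y, -z); pixel columns grow to the right and rows downward; lengths in m; the calibration is good to about 2 mm. A picture is of the moment at which its call begins.
- robot.hand_in(): hands the job in, once; it reports no verdict.
The state is a dict: "time": time; "q": joint angles; "dq": joint speeds; "tau": joint torques, N m; "tcp_pos": TCP position; "ee_rot": TCP orientation; "contact_force": force on the tool from outside, world axes, zero at the start; "wrist_torque": the same for the moment, N m; "finger_gap": finger opening in m.
Only numpy, scipy, OpenCV 4.12 (cv2) and the standard library are available. Lean on these libraries where they do the work, as an engineer would, in place of code of your own. Each camera call takes 0.05 s, during which the arm holds its last target.

## Working session

There is one attempt and no reset: what is moved stays moved. The work goes in short steps, Python scripts to look and compute and a shell command to move; the robot and the scene stay as the last step left them, time stands still between calls to the robot, and variables do not carry over. Pictures are saved under pics/ and viewed, and the job is handed in when it is done.

```bash
mkdir -p pics
cat > h.py <<'E'
from cell import robot
import cv2, numpy as np
def snap(n,f):
    d=robot.get_image(n); np.savez('pics/'+f+'.npz',**d)
    cv2.imwrite('pics/'+f+'.png',d['image'][:,:,::-1]); return d
def world(d,u,v):
    H=d['image'].shape[0]; f=H/2/np.tan(np.radians(float(d['vertical_fov']))/2)
    z=float(d['z_map'][int(v),int(u)])
    p=np.array([(u-d['cx'])/f*z,-(v-d['cy'])/f*z,-z,1])
    return (np.linalg.inv(d['camera_from_world'])@p)[:3]
E
python3 - <<'E'
from h import *
for n in ['scene','side','wrist']:
    d=snap(n,n+'0'); print({k:(v if k!='camera_from_world' else v.round(3).tolist()) for k,v in d.items() if k not in('image','z_map')})
s=robot.read_state(); print(s); print([a for a in dir(robot) if a[0]!='_'], robot.finger_overhang)
E
```

```text
{'vertical_fov': 51.39837919943087, 'cx': 252.23800818586008, 'cy': 197.8884766569699, 'camera_from_world': [[-0.476, 0.88, -0.003, 0.278], [-0.69, -0.371, 0.622, 0.353], [0.545, 0.298, 0.783, -1.59], [0.0, 0.0, 0.0, 1.0]]}
{'vertical_fov': 52.318007422953485, 'cx': 252.2315494803681, 'cy': 197.47184561475333, 'camera_from_world': [[0.974, -0.225, -0.004, -0.533], [0.167, 0.713, 0.681, -0.156], [-0.151, -0.664, 0.732, -1.075], [0.0, 0.0, 0.0, 1.0]]}
{'vertical_fov': 60.01578800023381, 'cx': 256.36981142651297, 'cy': 191.70621413334433, 'camera_from_world': [[1.0, 0.0, -0.003, -0.55], [-0.001, 0.953, -0.303, 0.039], [0.002, 0.303, 0.953, -0.382], [0.0, 0.0, 0.0, 1.0]]}
{'time': 0.15, 'q': array([-0.04171668,  0.31152464,  0.01396378,  1.51271314, -0.00439162,
        1.31917473, -0.02718781]), 'dq': array([ 0.00023619, -0.00294422,  0.00035944, -0.00479572, -0.00126485,
       -0.00099117,  0.00112575]), 'tau': array([ 9.77451273e-04, -3.80270755e+01,  1.46461059e-01, -2.30848163e+01,
        1.21757569e-02,  9.70373891e-03, -3.15462728e-05]), 'tcp_pos': array([5.49469080e-01, 3.95282234e-05, 2.44470166e-01]), 'ee_rot': array([ 3.14151409e+00,  2.13736973e-04, -2.80788082e-03]), 'contact_force': array([0.15596947, 0.00321309, 0.39475865]), 'wrist_torque': array([ 0.02972813,  0.01928938, -0.00601441]), 'finger_gap': 0.08540225536618212}
['IKError', 'finger_overhang', 'get_image', 'hand_in', 'read_state'] 0.014
```

View pics/scene0.png

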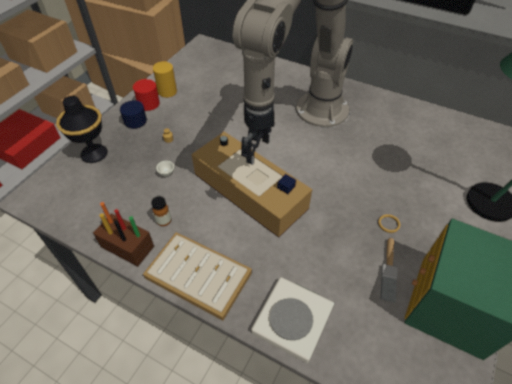

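View pics/side0.png

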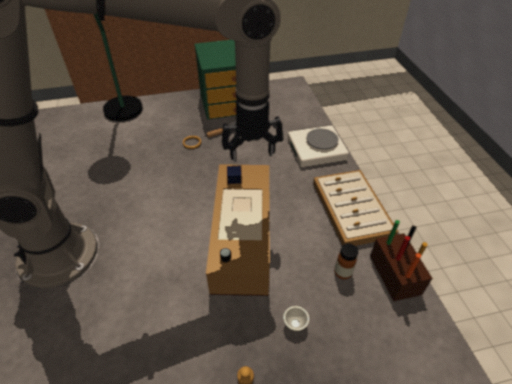

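View pics/wrist0.png

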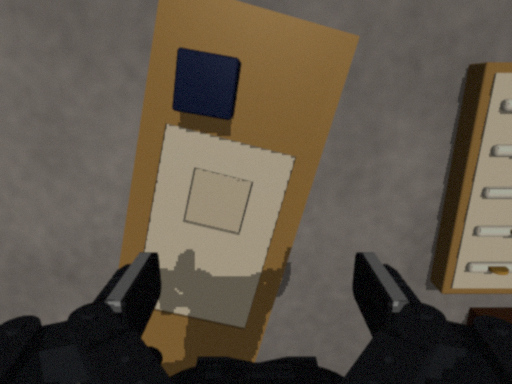

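The wrist picture shows the darker plate outline on the panel, with corners near (194,168), (252,181), (240,233) and (184,221). The panel's corners are near (166,126), (294,157), (246,326) and (148,305). The ring box is at (207,83). I'll measure these next.

Run:
```python
from h import *
d=np.load('pics/wrist0.npz')
for n,pts in dict(plate=[(194,168),(252,181),(240,233),(184,221)],c=[(218,201)],panel=[(166,126),(294,157),(246,326),(161,308)],box=[(207,83)],case=[(357,37),(160,0),(258,350)]).items():
    for p in pts: print(n,p,world(d,*p).round(4))
z=d['z_map']
# height map on panel
H={}
for v in range(140,310,12):
    print(v,[round(world(d,u,v)[2]*1000,1) for u in range(160,290,10)])
i=d['image'][110:340,120:320,::-1]; cv2.imwrite('pics/crop0.png',cv2.resize(i,None,fx=2.6,fy=2.6,interpolation=cv2.INTER_CUBIC))
s=np.load('pics/side0.npz'); print(s['image'].shape); cv2.imwrite('pics/crop1.png',cv2.resize(s['image'][150:300,190:290,::-1],None,fx=4,fy=4,interpolation=cv2.INTER_CUBIC))
for p in [(221,189),(264,190),(261,241),(218,239),(233,197),(252,197),(252,211),(232,211),(242,204)]: print(p,world(s,*p).round(4))
```

```text
plate (194, 168) [0.4961 0.0111 0.0955]
plate (252, 181) [5.461e-01 5.000e-04 9.880e-02]
plate (240, 233) [ 0.535  -0.0485  0.0987]
plate (184, 221) [ 0.4847 -0.0374  0.0973]
c (218, 201) [ 0.5158 -0.0189  0.0957]
panel (166, 126) [0.4756 0.0471 0.0981]
panel (294, 157) [0.5816 0.0214 0.0984]
panel (246, 326) [ 0.5396 -0.1474  0.1018]
panel (161, 308) [ 0.4562 -0.1294  0.0981]
box (207, 83) [0.5162 0.0804 0.1357]
case (357, 37) [0.625  0.1133 0.1026]
case (160, 0) [0.4797 0.1381 0.1017]
case (258, 350) [ 0.5515 -0.1773  0.1012]
140 [np.float64(101.2), np.float64(98.7), np.float64(98.5), np.float64(99.1), np.float64(98.8), np.float64(97.8), np.float64(99.4), np.float64(99.2), np.float64(100.7), np.float64(100.9), np.float64(101.4), np.float64(100.7), np.float64(101.0)]
152 [np.float64(102.4), np.float64(98.3), np.float64(97.8), np.float64(98.4), np.float64(98.6), np.float64(99.8), np.float64(98.7), np.float64(99.6), np.float64(99.7), np.float64(98.2), np.float64(98.5), np.float64(96.8), np.float64(102.1)]
164 [np.float64(99.0), np.float64(98.0), np.float64(98.0), np.float64(99.2), np.
[... 2681 characters left out ...]
loat64(98.7), np.float64(98.9), np.float64(98.6), np.float64(98.5), np.float64(102.7), np.float64(101.7), np.float64(2.3)]
308 [np.float64(98.3), np.float64(99.2), np.float64(98.4), np.float64(98.1), np.float64(98.8), np.float64(98.9), np.float64(99.2), np.float64(98.2), np.float64(98.3), np.float64(98.3), np.float64(100.4), np.float64(101.8), np.float64(0.4)]
(384, 512, 3)
(221, 189) [0.4676 0.0461 0.1007]
(264, 190) [0.5852 0.0164 0.0988]
(261, 241) [ 0.5338 -0.1562  0.1012]
(218, 239) [ 0.4302 -0.1238  0.0989]
(233, 197) [0.4954 0.0133 0.095 ]
(252, 197) [ 0.5465 -0.0008  0.0973]
(252, 211) [ 0.5347 -0.0519  0.0984]
(232, 211) [ 0.4828 -0.0371  0.0954]
(242, 204) [ 0.5142 -0.0189  0.096 ]
```

View pics/crop0.png

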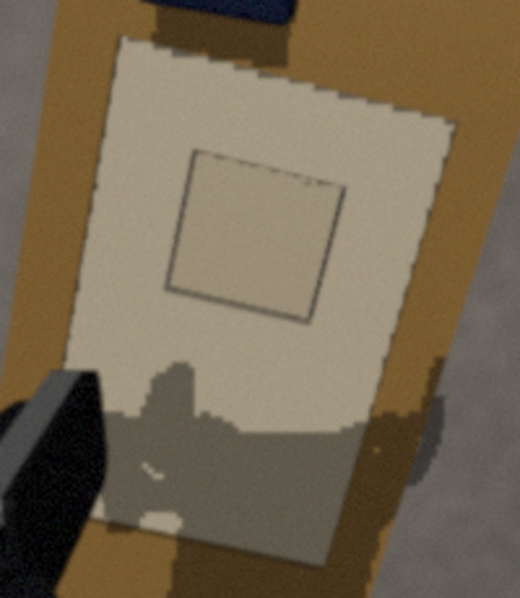

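View pics/crop1.png

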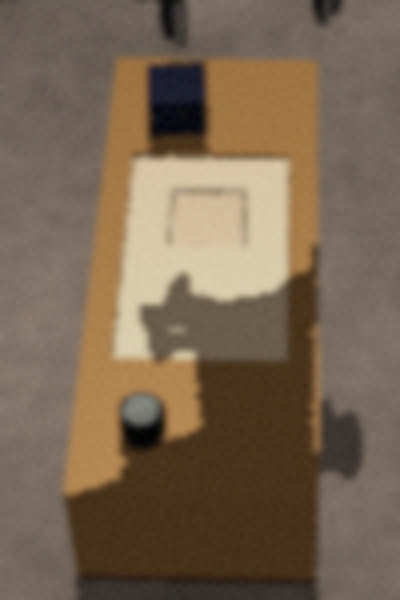

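Both cameras put the plate's centre at about (0.5155, -0.0186). Its face is sunk to z ≈ 0.095, and the case is yawed about -12°. I'll close the fingers, align, and come down above the plate.

```bash
python3 -m handwheel '[[-0.007,-0.004,0,0,0,-0.05,1],[-0.017,-0.009,0,0,0,-0.1,1],[-0.027,-0.015,0,0,0,-0.15,1],[-0.034,-0.0185,0,0,0,-0.21,1],[-0.034,-0.0185,0,0,0,-0.21,1],[-0.034,-0.0185,0,0,0,-0.21,1],[-0.034,-0.0185,-0.01,0,0,-0.21,1],[-0.034,-0.0185,-0.03,0,0,-0.21,1],[-0.034,-0.0185,-0.05,0,0,-0.21,1],[-0.034,-0.0185,-0.07,0,0,-0.21,1]]' 20
python3 -m handwheel '[[0,0,-0.01,0,0,0,1],[0,0,-0.02,0,0,0,1],[0,0,-0.03,0,0,0,1],[0,0,-0.03,0,0,0,1],[0,0,-0.03,0,0,0,1]]'
python3 - <<'E'
from h import *
d=snap('wrist','w1');snap('side','s1')
s=robot.read_state();print(s['contact_force'],s['tcp_pos'])
E
```

```text
time: 1.15
tcp_pos: [0.516, -0.018, 0.1737]
ee_rot: [-3.124, 0.327, 0.001]
contact_force: [0.7, 0.8, 0.8]
finger_gap: 0.0
time: 1.65
tcp_pos: [0.5163, -0.0185, 0.1456]
ee_rot: [-3.124, 0.329, -0.001]
contact_force: [-0.3, -0.3, 0.7]
finger_gap: -0.0002
[-0.30547158 -0.49270711 -0.08022239] [ 0.51673679 -0.01846031  0.14610392]
```

View pics/w1.png

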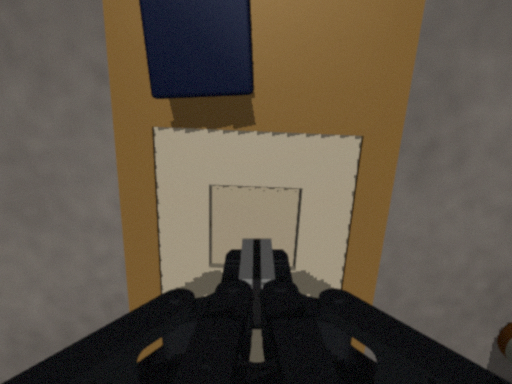

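View pics/s1.png

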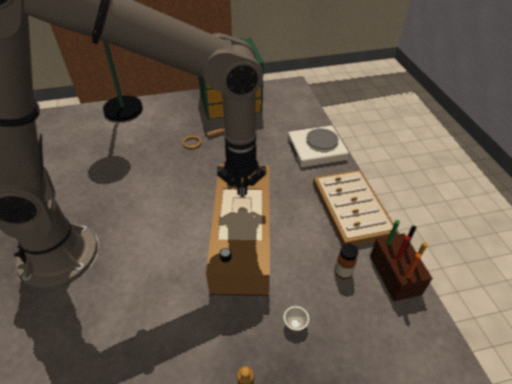

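The wrist view shows the plate square on to the tool, spanning columns 210 to 300 and rows 186 to 267. The closed fingertips are at column 257, so x is centred. I'll recheck y, then lower.

```bash
python3 - <<'E'
from h import *
d=np.load('pics/w1.npz')
for p in [(211,186),(300,189),(296,269),(211,265),(237,205),(280,205)]: 
    z=d['z_map'][p[1]-3:p[1]+4,p[0]-3:p[0]+4]; print(p,world(d,*p).round(4))
print(np.mean([world(d,*p) for p in [(211,186),(300,189),(296,269),(211,265)]],0))
E
python3 -m handwheel '[[-0.0005,0,-0.005,0,0,0,1],[-0.0005,0,-0.01,0,0,0,1],[-0.0005,0,-0.015,0,0,0,1],[-0.0005,0,-0.02,0,0,0,1],[-0.0005,0,-0.025,0,0,0,1],[-0.0005,0,-0.03,0,0,0,1],[-0.0005,0,-0.03,0,0,0,1],[-0.0005,0,-0.03,0,0,0,1]]'
```

```text
(211, 186) [ 0.481  -0.01    0.0161]
(300, 189) [ 0.5471 -0.0068  0.0791]
(296, 269) [ 0.5348 -0.0501  0.098 ]
(211, 265) [ 0.4849 -0.0371  0.0971]
(237, 205) [ 0.5091 -0.0025  0.0979]
(280, 205) [ 0.533  -0.0082  0.0962]
[ 0.51195076 -0.02599556  0.07254576]
time: 2.55
tcp_pos: [0.5155, -0.0185, 0.1152]
ee_rot: [3.124, -0.329, -0.0]
contact_force: [0.6, 0.2, -0.0]
finger_gap: -0.0001
```

```bash
python3 -m handwheel '[[0,0,-0.002,0,0,0,1],[0,0,-0.004,0,0,0,1],[0,0,-0.004,0,0,0,1]]'
python3 -m handwheel '[[0,0,-0.001,0,0,0,1],[0,0,-0.002,0,0,0,1],[0,0,-0.003,0,0,0,1],[0,0,-0.003,0,0,0,1]]'
python3 -m handwheel '[[0,0,-0.001,0,0,0,1],[0,0,-0.002,0,0,0,1],[0,0,-0.002,0,0,0,1],[0,0,-0.002,0,0,0,1]]'
```

```text
time: 2.85
tcp_pos: [0.5153, -0.0185, 0.1111]
ee_rot: [3.124, -0.329, -0.001]
contact_force: [-0.6, 0.6, -1.1]
finger_gap: 0.0004
time: 3.25
tcp_pos: [0.5156, -0.0185, 0.1084]
ee_rot: [-3.124, 0.329, -0.0]
contact_force: [-0.3, -0.1, 1.1]
finger_gap: -0.0001
time: 3.65
tcp_pos: [0.5156, -0.0185, 0.1064]
ee_rot: [3.124, -0.329, 0.0]
contact_force: [-0.0, -0.8, 1.6]
finger_gap: -0.0001
```

The fingertips are 2.6 mm below where the plate sits when up, and the force is a soft 1.6 N. The plate is giving, so I'll press on in small steps.

```bash
python3 -m handwheel '[[0,0,-0.001,0,0,0,1],[0,0,-0.002,0,0,0,1],[0,0,-0.002,0,0,0,1],[0,0,-0.002,0,0,0,1]]'
python3 -m handwheel '[[0,0,-0.001,0,0,0,1],[0,0,-0.002,0,0,0,1],[0,0,-0.002,0,0,0,1],[0,0,-0.002,0,0,0,1]]'
python3 -m handwheel '[[0,0,-0.001,0,0,0,1],[0,0,-0.001,0,0,0,1],[0,0,-0.001,0,0,0,1],[0,0,-0.001,0,0,0,1],[0,0,-0.001,0,0,0,1],[0,0,-0.001,0,0,0,1]]'
python3 - <<'E'
from h import *
snap('scene','sc2');snap('side','s2')
s=robot.read_state();print(s['contact_force'],s['tcp_pos'])
for n,b in (('sc2',(180,120,330,240)),('s2',(190,130,290,300))):
    i=cv2.imread(f'pics/{n}.png')[b[1]:b[3],b[0]:b[2]]; cv2.imwrite(f'pics/{n}c.png',cv2.resize(i,None,fx=3.5,fy=3.5,interpolation=cv2.INTER_CUBIC))
E
```

```text
time: 4.05
tcp_pos: [0.5156, -0.0185, 0.1043]
ee_rot: [3.124, -0.329, 0.0]
contact_force: [-0.3, 0.5, 2.8]
finger_gap: 0.0
time: 4.45
tcp_pos: [0.5156, -0.0184, 0.1031]
ee_rot: [-3.124, 0.329, -0.001]
contact_force: [-2.0, -0.2, 7.6]
finger_gap: -0.0
time: 5.05
tcp_pos: [0.5157, -0.0185, 0.103]
ee_rot: [-3.124, 0.329, -0.001]
contact_force: [-3.7, 0.7, 12.8]
finger_gap: 0.0001
[-3.02865068  0.49324239 12.27391524] [ 0.51566966 -0.01851436  0.10301267]
```

View pics/s2c.png

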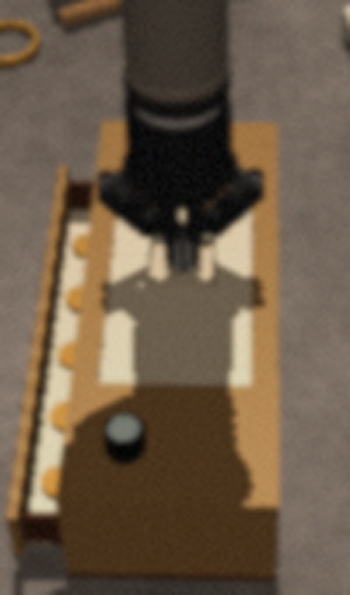

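View pics/sc2c.png

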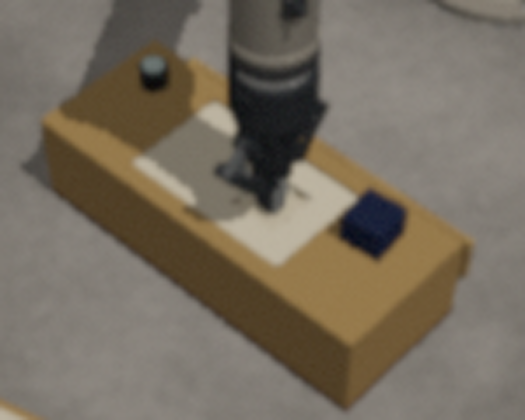

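The side crop shows the drawer sprung out along the case's left (robot) side, at columns 10 to 90. The plate stopped at its full 6 mm. Now I'll lift straight up.

```bash
python3 -m handwheel '[[0,0,0.003,0,0,0,1],[0,0,0.007,0,0,0,1],[0,0,0.012,0,0,0,1],[0,0,0.02,0,0,0,1],[0,0,0.035,0,0,0,1],[0,0,0.055,0,0,0,1],[0,0,0.08,0,0,0,1],[0,0,0.11,0,0,0,1],[0,0,0.14,0,0,0,1],[0,0,0.15,0,0,0,1]]'
python3 -m handwheel '[[0,-0.02,0,0,0,0,1],[0,-0.04,0,0,0,0,1],[0,-0.06,0,0,0,0,1],[0,-0.06,0,0,0,0,1],[0,-0.06,0,0,0,0,1],[0,-0.06,0,0,0,0,1],[0,-0.06,0,0,0,0,1],[0,-0.06,0,0,0,0,1],[0,-0.06,0,0,0,0,1]]'
python3 - <<'E'
from h import *
d=snap('wrist','w3');e=snap('side','s3');o=np.load('pics/side0.npz')
s=robot.read_state();print(s['contact_force'],s['tcp_pos'],s['time'])
for p in [(235,176),(225,254),(295,318),(245,374),(347,256),(192,142)]: print(p,world(o,*p).round(4),world(e,*p).round(4))
i=cv2.imread('pics/s3.png')[140:310,190:290]; cv2.imwrite('pics/s3c.png',cv2.resize(i,None,fx=3.5,fy=3.5,interpolation=cv2.INTER_CUBIC))
E
```

```text
time: 6.15
tcp_pos: [0.5172, -0.0185, 0.2548]
ee_rot: [-3.124, 0.329, -0.01]
contact_force: [0.5, -0.4, -0.0]
finger_gap: 0.0001
time: 7.05
tcp_pos: [0.5156, -0.0778, 0.2513]
ee_rot: [-3.124, 0.327, -0.0]
contact_force: [0.6, -0.4, 0.4]
finger_gap: 0.0002
[-0.19659402 -0.17999395  0.11670595] [ 0.51555715 -0.07816686  0.2513497 ] 7.15
(235, 176) [0.5114 0.0586 0.1302] [0.5113 0.0584 0.1304]
(225, 254) [ 0.4374 -0.1901  0.124 ] [ 0.4373 -0.1916  0.1262]
(295, 318) [ 0.576  -0.3298  0.0083] [ 0.576  -0.3298  0.0083]
(245, 374) [ 0.4295 -0.4428  0.0504] [ 0.4297 -0.4417  0.0469]
(347, 256) [ 0.7266 -0.2458  0.0989] [ 0.7272 -0.2451  0.0977]
(192, 142) [ 0.4174  0.4028 -0.0021] [0.4173 0.3986 0.0012]
```

View pics/w3.png

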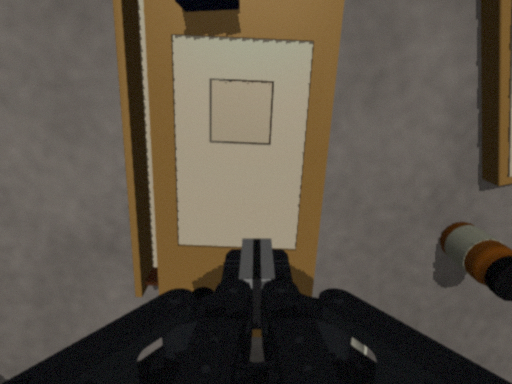

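View pics/s3c.png

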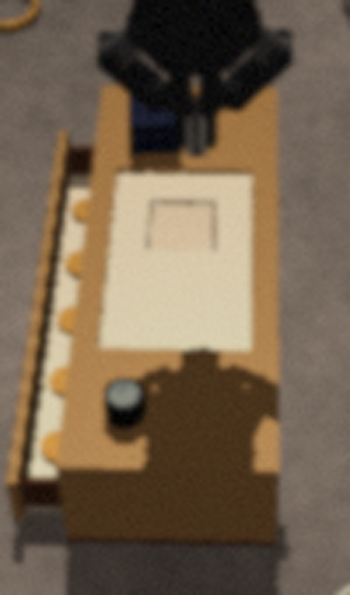

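The wrist view shows the plate outline at columns 210 to 273 and rows 79 to 145. The drawer's front edge is at columns 115 to 140. I'll check the plate height and the drawer extension numerically.

Run:
```python
from h import *
d=np.load('pics/w3.npz')
m=lambda us,vs: np.median([world(d,u,v)[2] for u in us for v in vs])
print('plate',m(range(216,268),range(86,140)),'panel',m(range(190,295),range(160,230)))
n=np.array([np.cos(.21),-np.sin(.21)]);P=np.array([.5155,-.0186])
for v in (60,120,180,240):
    r=[(u,((world(d,u,v)[:2]-P)@n*1000).round(1),(world(d,u,v)[2]*1000).round(0)) for u in range(112,160,3)]
    print(v,[tuple(map(float,x)) for x in r if x[2]>20])
```

```text
plate 0.09649202031922713 panel 0.09851681033148421
60 [(118.0, -112.4, 58.0), (121.0, -109.5, 59.0), (124.0, -106.5, 60.0), (127.0, -105.5, 55.0), (130.0, -105.2, 48.0), (133.0, -105.5, 39.0), (136.0, -105.8, 30.0), (139.0, -105.5, 22.0), (148.0, -72.3, 101.0), (151.0, -69.9, 101.0), (154.0, -67.6, 101.0), (157.0, -65.1, 102.0)]
120 [(124.0, -112.6, 60.0), (127.0, -109.8, 60.0), (130.0, -107.8, 58.0), (133.0, -107.6, 51.0), (136.0, -107.7, 42.0), (139.0, -107.4, 34.0), (142.0, -107.6, 25.0), (151.0, -74.4, 101.0), (154.0, -71.8, 101.0), (157.0, -69.3, 101.0)]
180 [(127.0, -117.3, 59.0), (130.0, -114.3, 59.0), (133.0, -110.8, 60.0), (136.0, -110.4, 53.0), (139.0, -110.4, 45.0), (142.0, -110.3, 36.0), (145.0, -110.5, 26.0), (154.0, -76.5, 101.0), (157.0, -73.7, 102.0)]
240 [(133.0, -118.4, 59.0), (136.0, -115.0, 60.0), (139.0, -113.3, 56.0), (142.0, -113.1, 48.0), (145.0, -113.6, 38.0), (148.0, -113.9, 27.0), (157.0, -79.3, 100.0)]
```

The plate is 2 mm below the panel, which is its up position. The drawer front stands about 40 mm out of the case, the arm is clear, and the force reads about zero. I'm handing in.

```bash
python3 -c "
from cell import robot
print(robot.hand_in())"
```

```text
the job is handed in; nothing more can be done
None
```

The drawer is out and the job is handed in. No verdict came back, so what follows rests on my own checks.

**What I did:** The plate could be seen in the wrist and side pictures, centred at about (0.5155, -0.0186), so I went straight to it instead of feeling across the panel. I turned the closed fingertips to match the case and pressed in 1–2 mm steps. The plate gave from 1 to 3 N and met its stop at 6 mm. The highest force reading was about 13 N. The drawer sprang out, and I then lifted straight up and moved clear.

**Last checks, at 7.15 s of the 51 s allowed:**
- **Plate:** its face reads 2.0 mm below the panel, which is its up position.
- **Drawer:** its front stands about 40 mm out of the case.
- **Ring box, loupe, stone cup, weight and polish jar:** at the one spot I compared on each, the side view matches the first picture to within about 4 mm.
- **Bangle:** its spot also matches to about 4 mm, but it read at table height, so it may have missed the thin ring. The arm never went near it.
- **Brush:** I did not measure it. The arm never went near it.
- **Touching:** the fingertips were about 14 cm above the case, and the contact force read about zero.

No check failed. One depth recheck of the plate's corners was spoiled by bad readings at the gap round it, so I kept the position from the first two cameras.

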